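# Strip the bench polisher's spindle

### The job

Strip the jeweller's bench polisher: slide the loosened steel stop collar off the free end of the spindle and put it in the shallow metal tray, keeping the wheel on the spindle meanwhile. Then slide the abrasive wheel off the spindle and put it in the same tray; leave both resting there.

Things in the scene. Friction and masses are not known exactly. Their poses are not given: they have to be found in the camera images.
- polisher: Blue bench polisher, fixed. Origin: on the bench under the motor's middle; z up. A steel spindle 12 mm thick runs level along its own -y, 110 mm above the bench at own x = 0, bare from a 36 mm thick nose (ends at own y = -95 mm) to the free end at y = -225 mm. Motor: 76 mm in diameter, y = -60 to +60 mm. The wheel hangs nearer the motor, the collar outside it, 25 mm or more apart.
- collar: Steel stop collar hanging loose on the spindle near its free end: ring 36 mm in outer diameter, 18 mm wide, bore 22 mm, about 90 g; slides freely. Origin: the ring's centre, hanging 5 mm below the spindle's axis; own y is the bore's axis. (A like collar lying on the bench is a spare, not wanted.)
- wheel: Grey-brown abrasive wheel hanging loose on the spindle between collar and motor: 56 mm in outer diameter, 20 mm wide, bore 22 mm, about 100 g; slides freely. Origin: the wheel's centre, hanging 5 mm below the spindle's axis; own y is the bore's axis. (A like wheel lying on the bench is a spare, not wanted.)
- tray: Empty shallow aluminium tray, fixed to the bench: 200 mm along its own x, 220 mm along its own y, 22 mm high, walls and floor 4 mm thick. Origin: centre of its underside, on the bench; z up. Both parts fit in side by side, standing on their rims or lying flat.
There are look-alikes about, which are no part of the job. What is shaped like the collar but red is not meant. Leave any turquoise look-alike of the wheel alone.

How it is judged:
By the outcome, as a careful person would: the job done as asked, in the order asked, and still so for the second after the job is handed in, with the robot touching nothing.
It also fails if it takes over 64 s, if anything falls off the work surface, if the arm or the gripper's body presses on something with over 40 N, if the wrist force passes 120 N, or if a joint passes its speed limit or range.

### The arm

A 6-joint arm with a two-finger parallel gripper is mounted at the origin on the work surface. World frame = base frame: x ahead of the robot, y to its left, z up, the work surface at z = 0. Lengths are in m, angles in rad, forces in N, time in s.
With the tool pointing down it reaches from about 0.375 to 0.975 m from the base axis. Payload 3.8 kg.
Tool frame: the origin (TCP) lies on the centre line of the jaws, within the pads' length; the fingertips stand 14 mm ahead of it and the grasp point (between the pads) lies 5 mm behind it; z points along the fingers, y is the line along which they close (so a half turn about z gives the same grasp; the last joint's range is limited). The gripper opens to 85 mm and grips with 20 to 120 N. Pads are 22 mm wide; open, the fingers measure 114 mm over their backs; the gripper's body (76 mm by 85 mm) begins 54 mm behind the grasp point. The pads swing forward as they close: fully open they stand 13 mm farther back than shut.
Start: joints at [-1.231, 0.264, 1.604, -0, 1.274, -0.037], TCP at [0.248, -0.628, 0.245] pointing down, gripper open.
Joint ranges: [-2.63, 2.63], [-0.94, 2.18], [0.31, 2.57], [-1.31, 4.45], [0, 2.66], [-2.55, 2.55]. Speed limits (rad/s): [2.57, 2.57, 3.14, 3.14, 3.14, 3.14].

### API

Orientations are given as a rotation vector (axis times angle).
In Python, from workcell import bot, eyes, spot_in gives the robot as it stands.
- The arm moves only by the tool carry_out, never from a script. Its argument "series" is text: rows parted by semicolons, each of 4 numbers parted by spaces: the shift along the world's x, y, z in m, then the turn about the world's z in degrees. In form: tx ty tz roll; .... A call has 1 to 20 rows; each row shifts and turns the commanded pose from where the row before left it; what a row does not reach is not made up. A row lasts 1/8 s, in which the tool goes at most 62.5 mm and 10.7 degrees, less where a joint would pass 70% of its speed; a pose out of reach is approached as far as the arm can. A call is refused whole if a number of a shift passes 0.0625 or a number of a turn 10.7, either way. A call with a gripper value outside its range is refused whole. "jaw" is the gripper command: -1 is shut, 1 is fully open, values between are in proportion, set as the call begins (left out, the last holds). The fingers move at their own pace and stop on an object; "grip_force" is the grip in N (left out, the last holds). Time passes only in rows, so rows that do not move let the fingers close. It gives the time, the measured TCP pose, the force, the opening and the grip force at its end, in the units of the state.
- bot.read_state(): the state, without advancing time (a new reading comes with each control period).
- eyes.read_camera(name): name is "side" or "top"; returns (picture, depth): 420x560x3 uint8, blue, green, red; 420x560 float32, m along the optical axis (not along the pixel's ray), 0 where there is no reading.
- eyes.get_calibration(name): a dict with "K" (3x3 intrinsics, pixels), "position" and "rotation" of the camera in the world. Camera axes: x right, y down, z forward; pixel columns grow to the right and rows downward; lengths in m; the calibration is good to about 2 mm. A picture is of the moment at which its call begins. get_calibration takes no time and is no camera call.
- bot.finish_job(): hands the job in; it is judged then, once.
Trained networks look in the newest picture that a camera, given by its name, has taken for a name from the list of things; names that differ only in an ending like _2 or _b are one class to them, and where a whole thing is asked for, a point or a joint stands for the part that bears it (a point fixed in the world has none). Each returns a list of dicts, best first, with "score" (0 to 1); they miss things now and then, are a little off and sometimes report something else, mostly with a low value. They report only what shows in the picture. A call takes as long as a camera call. They do not tell look-alikes from the thing itself.
- spot_in(camera, target): "rect" ([centre column, centre row, width, height] in pixels, round what is visible of it).
The state is a dict: "time": time; "q": joint angles; "joint_vel": joint speeds; "joint_torque": joint torques, N m; "tool_pos": TCP position; "tcp_rot": TCP orientation; "wrist_force": force on the tool from outside, world axes, zero at the start; "torque": the same for the moment, N m; "width": opening from 0.0 (shut) to 1.0 (fully open); "grip_force": force on a finger pad.
Only numpy, scipy, OpenCV 4.12 (cv2) and the standard library are available. Lean on these libraries where they do the work, as an engineer would, in place of code of your own. Each camera call takes 0.05 s, during which the arm holds its last target. There are 200 camera calls.

## Working session

There is one attempt and no reset: what is moved stays moved. The work goes in short steps, Python scripts to look and compute and a tool call to move; the robot and the scene stay as the last step left them, time stands still between calls to the robot, and variables do not carry over. Pictures are saved under pics/ and viewed, at most 10 in all, crops included, and the job is handed in when it is done.

Besides the shell and the picture viewer there is one more tool, called after "Emit:" as name(argument=value, ...) on one line, values as JSON. carry_out: Moves the arm, as the interface text tells. Its arguments: {"type":"object","properties":{"series":{"type":"string"},"jaw":{"type":"number"},"grip_force":{"type":"number"}},"required":["series"]}

```bash
ls; mkdir -p pics; cat > h.py <<'E'
import numpy as np,cv2
from workcell import bot,eyes,spot_in
from scipy.spatial.transform import Rotation as R
def cal(n):
    c=eyes.get_calibration(n); r=np.array(c["rotation"],float)
    if r.shape!=(3,3): r=R.from_rotvec(r).as_matrix()
    return np.array(c["K"]),np.array(c["position"]),r
def cloud(n,d):
    K,p,r=cal(n); v,u=np.mgrid[:d.shape[0],:d.shape[1]]
    c=np.stack([(u-K[0,2])/K[0,0]*d,(v-K[1,2])/K[1,1]*d,d],-1)
    w=c@r.T+p; w[d==0]=np.nan; return w
def proj(n,P):
    K,p,r=cal(n); c=(np.atleast_2d(P)-p)@r; c=c@K.T; return c[:,:2]/c[:,2:]
E
python3 - <<'E'
from h import *
ims=[]
for n in("side","top"):
    im,d=eyes.read_camera(n); np.save(f"{n}.npy",d); cv2.imwrite(f"{n}.png",im); w=cloud(n,d); print(n,cal(n)[1],cal(n)[2].round(2).tolist())
    for t in("polisher","collar","wheel","tray"):
        for x in spot_in(n,t):
            c,r,a,b=x["rect"]; print(t,round(x["score"],2),np.round(x["rect"]),w[int(r),int(c)].round(3))
    cv2.imwrite(f"pics/{n}1.png",im)
print(bot.read_state())
E
```

```text
pics
side [0.40440181 0.71626297 0.79777003] [[-0.98, -0.14, 0.15], [-0.2, 0.68, -0.71], [-0.01, -0.73, -0.69]]
polisher 0.93 [249. 299.  97. 177.] [0.569 0.235 0.148]
polisher 0.63 [266. 253.  36.  25.] [nan nan nan]
collar 0.75 [239. 255.  11.  18.] [0.654 0.028 0.011]
collar 0.67 [272. 233.  21.  14.] [nan nan nan]
wheel 0.66 [306. 276.  28.  29.] [0.511 0.052 0.004]
wheel 0.57 [266. 254.  33.  25.] [0.573 0.109 0.115]
tray 0.81 [309. 170. 101.  73.] [ 0.563 -0.277  0.005]
top [ 0.45359199 -0.02363428  0.94700257] [[-0.02, -0.99, 0.14], [-1.0, 0.02, -0.02], [0.01, -0.14, -0.99]]
polisher 0.65 [156. 219. 186.  79.] [0.563 0.15  0.121]
collar 0.81 [220. 209.  13.  22.] [0.576 0.048 0.121]
collar 0.5 [234. 179.  20.  18.] [0.641 0.03  0.036]
wheel 0.7 [222. 255.  30.  34.] [0.509 0.057 0.001]
wheel 0.56 [191. 211.  14.  32.] [0.572 0.093 0.131]
tray 0.57 [406. 228. 129. 112.] [ 0.553 -0.279  0.005]
{'time': 0.5, 'q': array([-1.23093790e+00,  2.63891126e-01,  1.60399752e+00, -1.68657617e-05,
        1.27369090e+00, -3.68876233e-02]), 'joint_vel': array([ 0.00056698, -0.00121393, -0.00052188,  0.00015628, -0.00163659,
       -0.00070773]), 'joint_torque': array([-5.07475943e-04, -5.14404666e+01, -3.67237544e+01, -2.83763967e-05,
        2.53999671e-03, -1.76361334e-05]), 'tool_pos': array([ 0.24833099, -0.6276587 ,  0.24528705]), 'tcp_rot': array([ 3.08600194e+00,  5.88302362e-01, -2.19338821e-05]), 'wrist_force': array([ 0.74876521,  0.58329758, -0.67401148]), 'torque': array([-0.01140042,  0.03417078,  0.03583876]), 'grip_force': 0.0, 'width': 1.0021176534108234}
```

```bash
python3 - <<'E'
from h import *
a=cv2.imread("side.png")[120:420,160:400];b=cv2.imread("top.png")[120:320,40:500]
cv2.imwrite("pics/c1.png",cv2.resize(a,None,fx=2,fy=2,interpolation=2))
cv2.imwrite("pics/c2.png",cv2.resize(b,None,fx=1.73,fy=1.73,interpolation=2))
w=cloud("top",np.load("top.npy"))[130:320,40:330].reshape(-1,3); w=w[~np.isnan(w[:,0])]
# spindle top ~0.116, high points
P=w[(w[:,2]>.085)]
for y in np.arange(-.02,.36,.01):
    s=P[abs(P[:,1]-y)<.005]
    if len(s): 
        t=s[s[:,2]>s[:,2].max()-.006]; print(round(y,3),len(s),"zmax",s[:,2].max().round(3),"x",s[:,0].min().round(3),s[:,0].max().round(3),"med",np.median(s[:,0]).round(3),'top',np.median(t[:,0]).round(3))
w=cloud("top",np.load("top.npy"))[:,300:].reshape(-1,3);w=w[(w[:,2]>.015)&(w[:,2]<.03)]
print(cv2.minAreaRect(w[:,:2].astype(np.float32)),len(w))
E
```

```text
0.0 13 zmax 0.116 x 0.575 0.584 med 0.579 top 0.579
0.01 52 zmax 0.119 x 0.573 0.584 med 0.579 top 0.579
0.02 46 zmax 0.119 x 0.573 0.585 med 0.578 top 0.579
0.03 42 zmax 0.119 x 0.573 0.583 med 0.577 top 0.578
0.04 130 zmax 0.125 x 0.561 0.595 med 0.577 top 0.579
0.05 134 zmax 0.126 x 0.561 0.596 med 0.576 top 0.578
0.06 52 zmax 0.121 x 0.563 0.586 med 0.577 top 0.578
0.07 44 zmax 0.118 x 0.572 0.584 med 0.577 top 0.577
0.08 43 zmax 0.119 x 0.572 0.582 med 0.577 top 0.577
0.09 245 zmax 0.134 x 0.55 0.605 med 0.574 top 0.576
0.1 216 zmax 0.135 x 0.55 0.604 med 0.574 top 0.576
0.11 90 zmax 0.134 x 0.55 0.604 med 0.576 top 0.578
0.12 44 zmax 0.119 x 0.572 0.582 med 0.576 top 0.576
0.13 128 zmax 0.129 x 0.559 0.593 med 0.575 top 0.577
0.14 137 zmax 0.131 x 0.559 0.592 med 0.573 top 0.576
0.15 140 zmax 0.131 x 0.559 0.593 med 0.575 top 0.576
0.16 143 zmax 0.143 x 0.542 0.593 med 0.573 top 0.564
0.17 483 zmax 0.15 x 0.538 0.612 med 0.571 top 0.576
0.18 306 zmax 0.15 x 0.538 0.612 med 0.57 top 0.576
0.19 310 zmax 0.151 x 0.537 0.612 med 0.571 top 0.576
0.2 304 zmax 0.151 x 0.538 0.61 med 0.57 top 0.575
0.21 303 zmax 0.15 x 0.538 0.611 med 0.57 top 0.575
0.22 329 zmax 0.152 x 0.536 0.614 med 0.57 top 0.575
0.23 290 zmax 0.15 x 0.537 0.613 med 0.57 top 0.574
0.24 310 zmax 0.15 x 0.537 0.612 med 0.569 top 0.574
0.25 305 zmax 0.151 x 0.537 0.61 med 0.569 top 0.574
0.26 305 zmax 0.151 x 0.536 0.614 med 0.568 top 0.574
0.27 310 zmax 0.151 x 0.537 0.61 med 0.57 top 0.574
0.28 250 zmax 0.149 x 0.537 0.611 med 0.569 top 0.573
0.29 12 zmax 0.143 x 0.541 0.601 med 0.577 top 0.582
((0.6806044578552246, -0.3766442537307739), (0.41544419527053833, 0.4606291651725769), 88.79925537109375) 4836
```

View pics/c1.png

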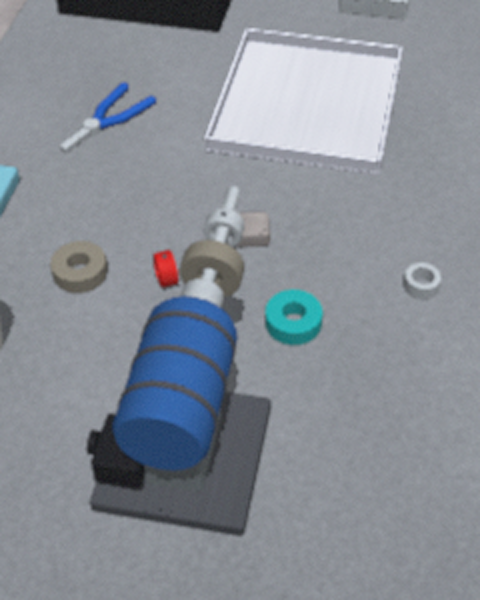

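View pics/c2.png

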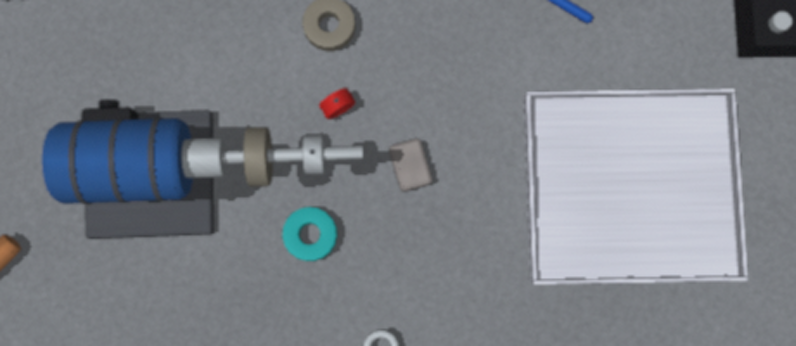

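The wanted collar is the steel ring on the spindle at top (220,209). The others of that shape are the red ring (234,179) and the spare on the bench (about 260,318). The wanted wheel is the grey-brown one on the spindle at top (191,211). The turquoise one (222,255) and the spare (about 230,133) lie on the bench. Both crops already show this enlarged. Next I check the block by the spindle's end, the tray, and heights along the path.

```bash
python3 - <<'E'
from h import *
W=cloud("top",np.load("top.npy"))
f=lambda u,v:(40+u/1.73,120+v/1.73)
b=W[190:245,265:295].reshape(-1,3); b=b[b[:,2]>.012]; print("block",np.nanmin(b,0).round(3),np.nanmax(b,0).round(3))
im=cv2.imread("top.png")
def ray(u,v,z):
    K,p,r=cal("top"); d=r@np.linalg.inv(K)@[u,v,1]; return p+d*(z-p[2])/d[2]
print("tray corners",[ray(*f(u,v),.022)[:2].round(3) for u,v in((528,93),(735,90),(745,282),(535,283))])
for n in("top","side"):
    w=cloud(n,np.load(n+".npy")).reshape(-1,3)
    s=w[(w[:,0]>.0)&(w[:,0]<.9)&(w[:,1]<.0)&(w[:,2]>.07)]
    for y in np.arange(-.8,0,.1):
        t=s[abs(s[:,1]-y-.05)<.05]
        if len(t): print(n,round(y,2),len(t),"x",np.percentile(t[:,0],[1,99]).round(2),"z",t[:,2].max().round(2))
P=W[130:320,40:330].reshape(-1,3)
c=P[(P[:,2]>.118)&(P[:,1]>.02)&(P[:,1]<.07)&(abs(P[:,0]-.578)<.02)]; print("collar y",np.percentile(c[:,1],[2,10,50,90,98]).round(4))
c=P[(P[:,2]>.126)&(P[:,1]>.07)&(P[:,1]<.125)]; print("wheel y",np.percentile(c[:,1],[2,10,50,90,98]).round(4))
E
```

```text
block [ 0.553 -0.066  0.012] [ 0.605 -0.024  0.027]
tray corners [array([ 0.65, -0.17]), array([ 0.65 , -0.388]), array([ 0.45 , -0.384]), array([ 0.454, -0.169])]
side -0.7 137 x [0.25 0.28] z 0.28
side -0.6 418 x [0.21 0.25] z 0.32
side -0.1 252 x [0.06 0.2 ] z 0.51
collar y [0.0357 0.0398 0.0462 0.0541 0.0559]
wheel y [0.0886 0.0908 0.0987 0.1067 0.1082]
```

Emit:
carry_out(series="0.02 0.04 0 5; 0.024 0.049 0 5; 0.024 0.049 0 5; 0.024 0.049 0 5; 0.024 0.049 0 5; 0.024 0.049 0 5; 0.024 0.049 0 5; 0.024 0.049 0 5; 0.024 0.049 0 5; 0.024 0.049 0 5; 0.024 0.049 0 5; 0.024 0.049 0 5; 0.024 0.049 0 5; 0.022 0.047 0 4.5; 0 0 -0.03 0; 0 0 0 0; 0 0 0 0", jaw=1)

```text
time: 2.62
tool_pos: [0.5784, 0.0469, 0.2158]
tcp_rot: [2.201, 2.242, 0.0]
wrist_force: [0.4, 0.4, 0.3]
width: 1.001
grip_force: 0.0
```

Emit:
carry_out(series="0 0 -0.04 0; 0 0 -0.04 0; 0 0 -0.03 0; 0 0 0 0; 0 0 0 0")

```text
time: 3.25
tool_pos: [0.5799, 0.0469, 0.1075]
tcp_rot: [2.2, 2.24, 0.004]
wrist_force: [-0.5, 0.7, -0.1]
width: 1.001
grip_force: 0.0
```

Emit:
carry_out(series="0 0 0 0; 0 0 0 0; 0 0 0 0; 0 0 0 0; 0 0 0 0; 0 0 0 0", jaw=-1, grip_force=40)

```text
time: 4.0
tool_pos: [0.5789, 0.0474, 0.1063]
tcp_rot: [2.2, 2.242, 0.001]
wrist_force: [-1.1, 0.1, 5.3]
width: 0.395
grip_force: 40.2
```

```bash
python3 - <<'E'
from h import *
a,_=eyes.read_camera("side");b,_=eyes.read_camera("top")
a=cv2.resize(a[200:300,200:340],None,fx=4,fy=4,interpolation=2);b=cv2.resize(b[160:260,150:250],None,fx=4,fy=4,interpolation=2)
cv2.imwrite("pics/g1.png",cv2.resize(np.hstack([a,b]),None,fx=.8,fy=.8));s=bot.read_state();print(s["width"],s["grip_force"],s["wrist_force"])
E
```

```text
0.3950653307359066 40.187413816165645 [-1.69980069  0.94937346  5.68264723]
```

View pics/g1.png

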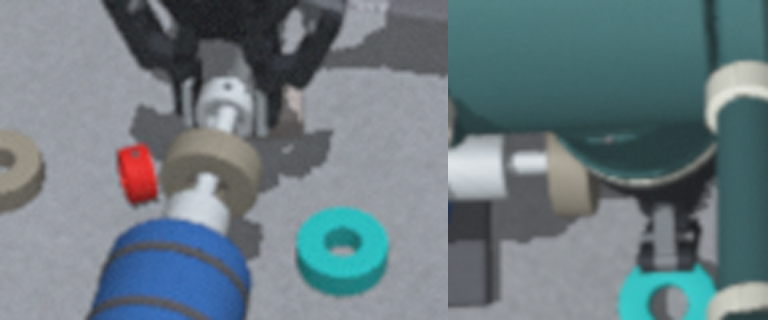

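Emit:
carry_out(series="0 0 0.003 0; 0 0 0.003 0; 0 0 0 0; 0 0 0 0")

```text
time: 4.6
tool_pos: [0.5782, 0.0474, 0.111]
tcp_rot: [-2.2, -2.242, 0.001]
wrist_force: [-0.6, 0.6, -1.2]
width: 0.394
grip_force: 39.8
```

Emit:
carry_out(series="0 -0.015 0 0; 0.001 -0.02 0 0; 0 -0.02 0 0; 0.001 -0.02 0 0; 0 -0.025 0 0; 0 0 0 0", grip_force=60)

```text
time: 5.35
tool_pos: [0.5804, -0.0552, 0.1113]
tcp_rot: [2.203, 2.239, -0.0]
wrist_force: [-0.8, 0.8, -1.6]
width: 0.39
grip_force: 64.4
```

```bash
python3 - <<'E'
from h import *
a,_=eyes.read_camera("side")
a=cv2.resize(a[180:300,190:350],None,fx=4,fy=4,interpolation=2)
cv2.imwrite("pics/g2.png",a)
E
```

```text
(no output)
```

View pics/g2.png

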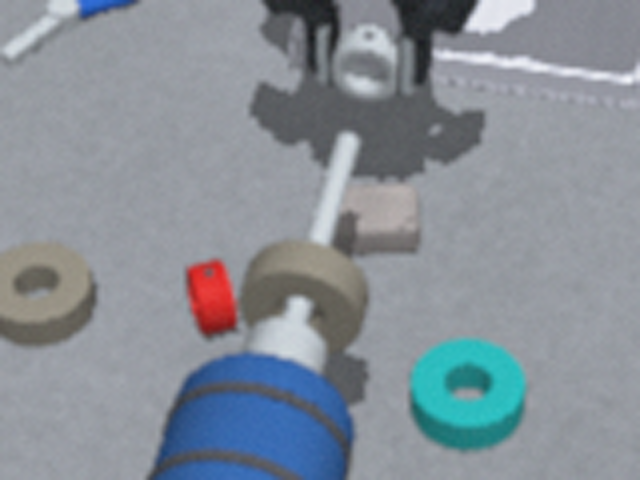

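Emit:
carry_out(series="-0.004 -0.04 0 0; -0.004 -0.04 0 0; -0.004 -0.04 0 0; -0.004 -0.04 0 0; -0.004 -0.04 0 0; -0.005 -0.04 0 0; -0.005 -0.04 0 0; 0 0 -0.04 0; 0 0 -0.03 0; 0 0 -0.012 0; 0 0 0 0; 0 0 0 0")

```text
time: 6.9
tool_pos: [0.5516, -0.3331, 0.0308]
tcp_rot: [2.198, 2.241, 0.001]
wrist_force: [1.2, -0.7, -0.5]
width: 0.388
grip_force: 64.4
```

Emit:
carry_out(series="0 0 -0.003 0; 0 0 -0.002 0; 0 0 0 0; 0 0 0 0")

```text
time: 7.4
tool_pos: [0.5504, -0.3327, 0.0244]
tcp_rot: [2.2, 2.242, 0.0]
wrist_force: [0.1, -1.0, -0.9]
width: 0.391
grip_force: 64.4
```

Emit:
carry_out(series="0 0 -0.002 0; 0 0 0 0; 0 0 0 0")

```text
time: 7.78
tool_pos: [0.5506, -0.3328, 0.0229]
tcp_rot: [2.2, 2.242, 0.0]
wrist_force: [-2.0, 1.4, 5.1]
width: 0.392
grip_force: 64.9
```

Emit:
carry_out(series="0 0 0 0; 0 0 0 0; 0 0 0 0; 0 0 0 0", jaw=0.2)

```text
time: 8.28
tool_pos: [0.5503, -0.3326, 0.0221]
tcp_rot: [-2.2, -2.242, 0.0]
wrist_force: [0.4, -0.6, 0.7]
width: 0.601
grip_force: 0.0
```

Emit:
carry_out(series="0 0 0 0; 0 0 0 0; 0 0 0.03 0; 0 0 0.05 0; 0 0 0.05 0; 0 0 0.05 0; 0 0.03 0.03 0; 0 0 0 0", jaw=1)

```text
time: 9.28
tool_pos: [0.5523, -0.3024, 0.2365]
tcp_rot: [2.194, 2.239, 0.003]
wrist_force: [0.4, 0.0, -0.7]
width: 0.999
grip_force: 0.0
```

```bash
python3 - <<'E'
from h import *
a,_=eyes.read_camera("side")
a=cv2.resize(a[110:310,190:400],None,fx=2.9,fy=2.9,interpolation=2)
cv2.imwrite("pics/g3.png",a)
E
```

```text
(no output)
```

View pics/g3.png

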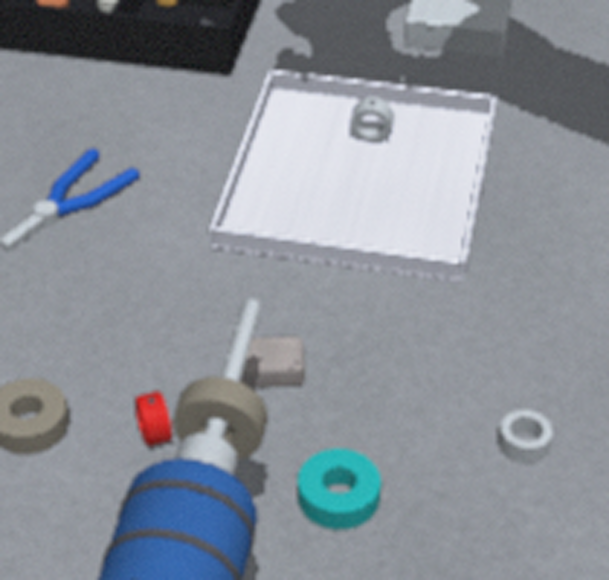

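The collar stands in the tray at about crop pixel (371,120), and the wheel is still on the spindle at (222,415). Now the wheel.

Emit:
carry_out(series="0.002 0.04 0 0; 0.003 0.04 0 0; 0.003 0.04 0 0; 0.003 0.04 0 0; 0.003 0.04 0 0; 0.003 0.04 0 0; 0.003 0.04 0 0; 0.003 0.04 0 0; 0.003 0.04 0 0; 0 0.04 0 0; 0 0 -0.02 0; 0 0 0 0; 0 0 0 0")

```text
time: 10.95
tool_pos: [0.5758, 0.096, 0.211]
tcp_rot: [-2.201, -2.24, 0.003]
wrist_force: [0.5, 0.6, 0.3]
width: 0.999
grip_force: 0.0
```

Emit:
carry_out(series="0.001 0.002 -0.04 0; 0 0 -0.04 0; 0 0 -0.025 0; 0 0 0 0; 0 0 0 0")

```text
time: 11.58
tool_pos: [0.5785, 0.0988, 0.1087]
tcp_rot: [2.2, 2.24, 0.002]
wrist_force: [1.3, -0.2, 0.1]
width: 0.999
grip_force: 0.0
```

Emit:
carry_out(series="0 0 0 0; 0 0 0 0; 0 0 0 0; 0 0 0 0; 0 0 0 0", jaw=-1, grip_force=40)

```text
time: 12.2
tool_pos: [0.5784, 0.0994, 0.1092]
tcp_rot: [2.199, 2.241, 0.003]
wrist_force: [-1.6, -1.0, 6.1]
width: 0.631
grip_force: 41.3
```

Emit:
carry_out(series="0 0 0.003 0; 0 0 0.003 0; 0 0 0 0; 0 0 0 0", grip_force=60)

```text
time: 12.7
tool_pos: [0.5771, 0.0994, 0.113]
tcp_rot: [-2.2, -2.242, 0.001]
wrist_force: [0.1, -0.7, -0.8]
width: 0.624
grip_force: 62.6
```

Emit:
carry_out(series="0 -0.015 0 0; 0.001 -0.02 0 0; 0 -0.02 0 0; 0.001 -0.02 0 0; 0 -0.02 0 0; 0.001 -0.02 0 0; 0 -0.02 0 0; 0 -0.025 0 0; 0 0 0 0")

```text
time: 13.82
tool_pos: [0.5804, -0.0626, 0.1133]
tcp_rot: [2.203, 2.24, -0.0]
wrist_force: [-0.0, -0.0, -0.7]
width: 0.627
grip_force: 62.6
```

```bash
python3 - <<'E'
from h import *
a,_=eyes.read_camera("side")
a=cv2.resize(a[110:310,190:400],None,fx=2.9,fy=2.9,interpolation=2)
cv2.imwrite("pics/g4.png",a)
E
```

```text
(no output)
```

View pics/g4.png

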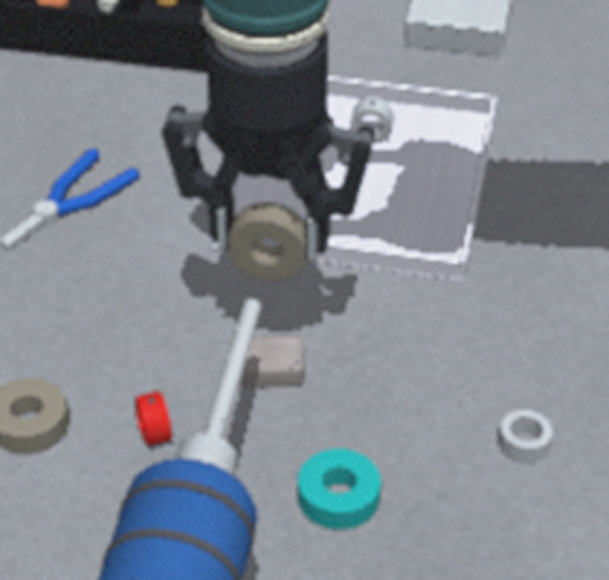

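Emit:
carry_out(series="-0.006 -0.035 0 0; -0.006 -0.035 0 0; -0.006 -0.035 0 0; -0.006 -0.035 0 0; -0.006 -0.025 0 0; 0 0 -0.03 0; 0 0 -0.025 0; 0 0 -0.015 0; 0 0 0 0; 0 0 0 0")

```text
time: 15.12
tool_pos: [0.5513, -0.2256, 0.0442]
tcp_rot: [2.199, 2.242, 0.001]
wrist_force: [0.3, -0.3, -0.9]
width: 0.625
grip_force: 62.8
```

Emit:
carry_out(series="0 0 -0.002 0; 0 0 0 0; 0 0 0 0")

```text
time: 15.5
tool_pos: [0.5506, -0.2258, 0.0417]
tcp_rot: [2.2, 2.242, 0.0]
wrist_force: [0.4, -0.8, -1.0]
width: 0.623
grip_force: 62.8
```

Emit:
carry_out(series="0 0 -0.002 0; 0 0 0 0; 0 0 -0.002 0; 0 0 0 0; 0 0 0 0")

```text
time: 16.12
tool_pos: [0.5503, -0.2256, 0.0372]
tcp_rot: [-2.2, -2.242, 0.0]
wrist_force: [0.5, 0.2, -1.1]
width: 0.624
grip_force: 62.8
```

Emit:
carry_out(series="0 0 -0.002 0; 0 0 0 0; 0 0 0 0")

```text
time: 16.5
tool_pos: [0.5506, -0.2258, 0.0364]
tcp_rot: [2.2, 2.242, 0.0]
wrist_force: [-3.0, 0.9, 6.3]
width: 0.623
grip_force: 63.7
```

Contact with the floor, so release.

Emit:
carry_out(series="0 0 0 0; 0 0 0 0; 0 0 0 0; 0 0 0 0", jaw=0.6)

```text
time: 17.0
tool_pos: [0.5503, -0.2256, 0.0351]
tcp_rot: [-2.2, -2.242, 0.0]
wrist_force: [0.0, -0.1, -0.1]
width: 0.799
grip_force: 0.1
```

Emit:
carry_out(series="0 0 0 0; 0 0 0 0; 0 0 0.02 0; 0 0 0.05 0; 0 0 0.05 0; 0 0 0.05 0; -0.02 -0.06 0.03 0; -0.02 -0.06 0 0; -0.02 -0.06 0 0; -0.02 -0.06 0 0; -0.02 -0.06 0 0; 0 0 0 0; 0 0 0 0", jaw=1)

```text
time: 18.62
tool_pos: [0.4533, -0.5164, 0.233]
tcp_rot: [2.201, 2.241, 0.001]
wrist_force: [-0.4, 0.1, -0.6]
width: 0.997
grip_force: 0.0
```

```bash
python3 - <<'E'
from h import *
a,_=eyes.read_camera("side")
a=cv2.resize(a[110:310,190:400],None,fx=2.9,fy=2.9,interpolation=2)
cv2.imwrite("pics/g5.png",a)
E
```

```text
(no output)
```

View pics/g5.png

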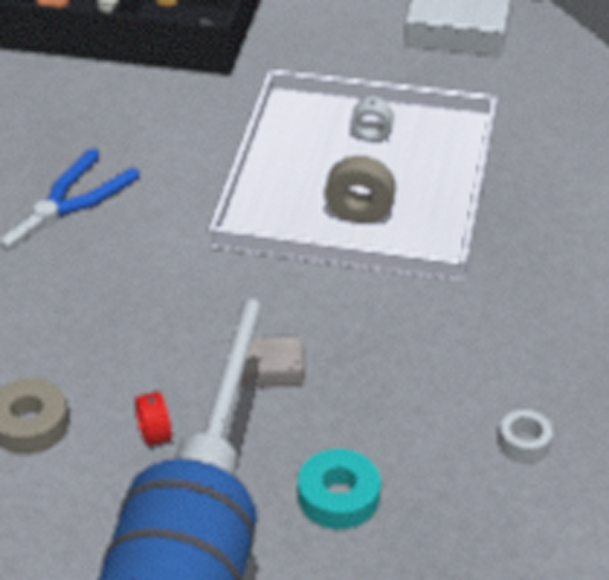

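Both parts stand in the tray, the collar at about (371,120) and the wheel at (360,190). The spindle is bare.

```bash
python3 -c "
from workcell import bot
print(bot.finish_job())"
```

```text
the job is handed in; nothing more can be done
None
```

I took the collar and then the wheel off the spindle; both are standing in the tray, and the job was handed in at about 19 s of the 64 s allowed (no verdict was shown).

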